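# Level the polishing pan's load and check its sump with the gauge rod

## Robot

A 6-joint arm with a two-finger parallel gripper is mounted at the origin on the work surface. World frame = base frame: x ahead of the robot, y to its left, z up, the work surface at z = 0. Lengths are in m, angles in degrees, forces in N, time in s.
With the tool pointing down it reaches from about 0.25 to 0.85 m from the base axis. Payload 12.5 kg.
Tool frame: the origin (TCP) lies at the very end of the fingers, on their centre line; the grasp point (between the pads) lies 19 mm behind it; z points along the fingers, y is the line along which they close (so a half turn about z gives the same grasp; the last joint's range is limited). The gripper opens to 93 mm and grips with 3 to 60 N. Pads are 15 mm wide; open, the fingers measure 128 mm over their backs; the gripper's body (75 mm by 188 mm) begins 65 mm behind the grasp point.
Start: joints at [-78.129, 20.094, 94.641, -0, 65.266, -4.847], TCP at [0.158, -0.527, 0.219] pointing down, gripper open.
Joint ranges: [-157.81, 157.81], [-45, 120.19], [0.68, 151.7], [-89.99, 269.99], [4.06, 180], [-164.3, 164.3]. Speed limits (degrees/s): [127.2, 127.2, 159.86, 180, 180, 180].

## Interface

Orientations are given as a 3x3 rotation matrix whose columns are the frame's x, y, z axes.
In Python, from workcell import manip gives the robot as it stands.
- The arm moves only by the shell command python3 -m inch 'ROWS' [FORCE]. ROWS is JSON, a list of rows, each an object with "slide": the shift along the tool's x, y, z in units of 40 mm (1.0 is 40 mm), a list of three; "rot": the turn, a rotation vector about the tool's x, y, z in units of 6 degrees (1.0 is 6 degrees), a list of three; "claw": the finger opening in mm, from 0 to 93. A call has exactly 5 rows; each row shifts and turns the commanded pose from where the row before left it, along the tool's axes as they then stand; what a row does not reach is not made up. A row lasts 1/12 s, in which the tool goes at most 41.7 mm and 7.16 degrees, less where a joint would pass 70% of its speed; a pose out of reach is approached as far as the arm can. A call is refused whole if a number of a shift passes 1 or a number of a turn 1, either way. A call with a gripper value outside its range is refused whole. The fingers move at their own pace and stop on an object; FORCE is the grip in N (left out, the last holds). Time passes only in rows, so rows that do not move let the fingers close, or fill a call up. It gives the time, the measured TCP pose, the force, the opening and the grip force at its end, in the units of the state.
- manip.state(): the state, without advancing time (a new reading comes with each control period).
- manip.capture(name): name is "scene" or "top" or "wrist"; returns the picture (480x640x3 uint8, red, green, blue); there is no depth.
- manip.camera_info(name): a dict with "fovy" (degrees; the focal length in pixels is half the picture's height over the tangent of half this angle, whatever the lens; pixels are square), "cx", "cy" (the principal point, pixels), "position" and "attitude" of the camera in the world; the wrist camera has in their place "T_tool_cam" (4x4, takes a point from camera to tool coordinates, whose origin is the TCP and whose axes are the flange's). Camera axes: x right, y up, looking along -z (the intrinsics and any distortion apply to the point x, -y, -z); pixel columns grow to the right and rows downward; lengths in m; the calibration is good to about 2 mm. A picture is of the moment at which its call begins: read the wrist's pose just before it. camera_info takes no time and is no camera call.
- manip.job_done(): hands the job in; it is judged then, once.
The state is a dict: "t": time; "joint_positions": joint angles; "joint_velocities": joint speeds; "effort": joint torques, N m; "position": TCP position; "tool_rot": TCP orientation; "contact_force": force on the tool from outside, world axes, zero at the start; "torque": the same for the moment, N m; "finger_gap": finger opening in m; "grasp_force": force on a finger pad.
Only numpy, scipy, OpenCV 4.12 (cv2) and the standard library are available. Lean on these libraries where they do the work, as an engineer would, in place of code of your own. Each camera call takes 0.05 s, during which the arm holds its last target. There are 200 camera calls.

## Task

Get the stone polishing pan ready: spread the heap of four stone blanks into a single even layer on the pan's floor, so that none lies on another and each of the pan's three thirds (both ends and the middle of its long side) has at least one stone. Then take the red-handled gauge rod from its cradle, slide it down the inclined brass tube beside the pan until its collar stops against the tube's mouth, pause there a moment, draw it right out again and hold it up level for reading, white scale upward, the tip more than 20 cm above the bench. Finish still holding the rod steady like that, and leave the bystanding bottle, jar, brush, hammer, brass weight and wooden block where they are.

Things in the scene. Friction and masses are not known exactly. Their poses are not given: they have to be found in the camera images.
- machine: polishing machine, fixed to the bench: green open pan 170 x 250 mm (x, y) on a grey base, with a dark sump block 120 x 80 x 70 mm high and a brass gauge tube beside its +y end. Origin on the bench; the pan's middle lies at y = -45 mm, the sump's and the tube's at y = +125 mm
- pan_centre (a point): middle of the pan's inner floor, 50 mm above the bench; inside the pan measures 160 mm along x and 240 mm along y (its long side, thirds end at y = +-40 mm); walls 5 mm thick rise 35 mm above this floor; axes as the machine's, z up
- tube_mouth (a point): centre of the gauge tube's upper mouth, 135 mm above the bench. Its x axis points out of the tube along the bore, 35 degrees above level and away from the robot; y is level. Bore 16 mm, outside 26 mm, 100 mm long, straight
- cradle: dark wooden cradle, fixed, base 170 x 64 mm; two notched rests carry the rod level with its axis 80 mm above the bench: an 8 mm thick fork under the steel rod 100 mm towards the tip, and an 8 mm thick rest under the handle's far end, 43 mm from the origin. Its origin lies on the bench below the rod's origin, axes as the rod's; it may stand at either side of the machine
- gauge_rod: gauge rod, 195 mm long, 120 g. Red plastic handle 80 mm long (x from -30 to +50 mm), 18 mm wide (y), 26 mm high (z); origin on the rod's axis within the handle, about at its balance point, the place to grip (between the rests). -x points to the tip, z is up out of the white scale face. Steel rod 10 mm thick, brass collar 28 mm across at x = -55 to -47 mm
- rod_tip (a point): tapered tip of the gauge rod, on its axis 145 mm from its origin; the white scale with black marks lies near it
- rod_collar (a point): centre of the collar's stop face, on the rod's axis 55 mm from its origin towards the tip; the 90 mm of rod beyond it go into the tube. It meets tube_mouth when home
- stone_blue: blue stone blank, a round-edged block 34 x 34 x 30 mm (its x, y, z), about 85 g; origin at its centre. Starts in the heap in the pan: blue and green side by side on the floor (about 41 mm apart along the pan's x), red lying on blue, cream on green
- stone_green: green stone blank, a round-edged block 34 x 34 x 30 mm (its x, y, z), about 85 g; origin at its centre. Starts in the heap in the pan: blue and green side by side on the floor (about 41 mm apart along the pan's x), red lying on blue, cream on green
- stone_red: dark red stone blank, a round-edged block 32 x 34 x 30 mm (its x, y, z), about 85 g; origin at its centre. Starts in the heap in the pan: blue and green side by side on the floor (about 41 mm apart along the pan's x), red lying on blue, cream on green
- stone_cream: cream stone blank, a round-edged block 32 x 34 x 30 mm (its x, y, z), about 85 g; origin at its centre. Starts in the heap in the pan: blue and green side by side on the floor (about 41 mm apart along the pan's x), red lying on blue, cream on green
- scrap_tub: white plastic tub with stone slivers, 170 x 110 x 55 mm, heavy and fixed; origin under its centre; stands on the side of the machine where the cradle does not
- polish_bottle: pink bottle, 54 mm across, 130 tall, a bystander to be left alone
- paste_jar: amber jar, 64 mm across, 65 tall, a bystander to be left alone
- bench_brush: bench brush lying on the bench, a bystander to be left alone
- small_hammer: small hammer lying on the bench, a bystander to be left alone
- brass_weight: small brass weight with a knob, 40 mm across, 45 tall, a bystander to be left alone
- wood_block: pale wooden block 60 x 40 x 30 mm, a bystander to be left alone
Not all that is in view belongs to the job. There is more than one size of the stone_red; the one meant has the size given above.

How it is judged (in metres and radians):
On the way, in this order (a step that is already met when the one before it is completed fails the run):
1. the four stones lie still in one layer on the pan's floor, at least one in each third of its length (z of stone_blue in the frame of pan_centre between 0.005 and 0.024 m and x of stone_blue in the frame of pan_centre between -0.08 and 0.08 m and y of stone_blue in the frame of pan_centre between -0.12 and 0.12 m and z of stone_green in the frame of pan_centre between 0.005 and 0.024 m and x of stone_green in the frame of pan_centre between -0.08 and 0.08 m and y of stone_green in the frame of pan_centre between -0.12 and 0.12 m and z of stone_red in the frame of pan_centre between 0.005 and 0.024 m and x of stone_red in the frame of pan_centre between -0.08 and 0.08 m and y of stone_red in the frame of pan_centre between -0.12 and 0.12 m and z of stone_cream in the frame of pan_centre between 0.005 and 0.024 m and x of stone_cream in the frame of pan_centre between -0.08 and 0.08 m and y of stone_cream in the frame of pan_centre between -0.12 and 0.12 m and y of any of stone_blue, stone_green, stone_red, stone_cream in the frame of pan_centre below -0.04 m and y of any of stone_blue, stone_green, stone_red, stone_cream in the frame of pan_centre above 0.04 m and (y of stone_blue in the frame of pan_centre between -0.04 and 0.04 m or y of stone_green in the frame of pan_centre between -0.04 and 0.04 m or y of stone_red in the frame of pan_centre between -0.04 and 0.04 m or y of stone_cream in the frame of pan_centre between -0.04 and 0.04 m) and linear speed of each of stone_blue, stone_green, stone_red, stone_cream below 0.03 m/s), for 0.2 s.
2. the rod is home in the tube: the collar's face within 3 mm of the mouth along the bore (x of rod_collar in the frame of tube_mouth below 0.003 m and distance between rod_collar and tube_mouth below 0.006 m and angle between the x axis of gauge_rod and the x axis of tube_mouth, either way round below 0.1 rad), for 0.2 s.
At the end, for the whole second after the job is handed in: The fingers hold the rod still, tip over 0.20 m high, level and scale up within 8 degrees, touching neither machine nor cradle; the four stones lie still in the pan, centres under 24 mm above its floor, at least one in each third of its length (all of step 1 and height (world z) of rod_tip above 0.2 m and angle between gauge_rod's own z axis and vertical below 0.14 rad and linear speed of gauge_rod below 0.02 m/s and angular speed of gauge_rod below 0.15 rad/s and contact force between the fingers and gauge_rod above 1 N and contact force between gauge_rod and machine below 0.05 N and contact force between gauge_rod and cradle below 0.05 N); the arm keeps its last pose, push and grip.
It fails at once if a bystander (bottle, jar, brush, hammer, brass weight, wooden block) is moved more than 30 mm (distance of any of polish_bottle, paste_jar, bench_brush, small_hammer, brass_weight, wood_block from where it was at the start of the episode above 0.03 m).
It also fails if it takes over 64 s, if anything falls off the work surface, if the arm or the gripper's body presses on something with over 40 N, if the wrist force passes 120 N, or if a joint passes its speed limit or range.

## Working session

There is one attempt and no reset: what is moved stays moved. The work goes in short steps, Python scripts to look and compute and a shell command to move; the robot and the scene stay as the last step left them, time stands still between calls to the robot, and variables do not carry over. Pictures are saved under pics/ and viewed, at most 11 in all, crops included, and the job is handed in when it is done.

```bash
mkdir -p pics; ls; cat > h.py <<'E'
import numpy as np,cv2
from workcell import manip
def info(n):
    c=manip.camera_info(n); return c
def cam(n):
    c=manip.camera_info(n)
    if n=='wrist':
        s=manip.state();T=np.eye(4);T[:3,:3]=s['tool_rot'];T[:3,3]=s['position']
        M=T@np.array(c['T_tool_cam']);return c,M[:3,:3],M[:3,3]
    return c,np.array(c['attitude']),np.array(c['position'])
def ray(C,u,v):
    c,R,p=C;f=240/np.tan(np.radians(c['fovy'])/2)
    pt=np.array([[[u,v]]],float);K=np.array([[f,0,c['cx']],[0,f,c['cy']],[0,0,1]])
    d=np.array(c.get('distortion',np.zeros(5)),float).ravel() if c.get('distortion') is not None else np.zeros(5)
    x,y=cv2.undistortPoints(pt,K,d)[0,0]
    r=R@np.array([x,-y,-1]);return p,r/np.linalg.norm(r)
def onz(C,u,v,z):
    p,r=ray(C,u,v);return p+r*(z-p[2])/r[2]
def shot(n,fn):
    C=cam(n);im=np.array(manip.capture(n));cv2.imwrite('pics/'+fn+'.png',im[:,:,::-1]);np.savez('pics/'+fn,im=im,R=C[1],p=C[2]);return C,im
E
python3 - <<'E'
from h import *
for n in ['scene','top','wrist']:
    print(n,manip.camera_info(n)); 
shot('top','top0');shot('scene','scene0');print(manip.state())
E
```

```text
pics
scene {'fovy': 48.78776124522259, 'cx': 312.9546087146624, 'cy': 242.4907851940591, 'position': array([1.18389965, 0.63885389, 1.12892176]), 'attitude': array([[-0.70724192, -0.53623149,  0.46072189],
       [ 0.706969  , -0.53820876,  0.45883131],
       [ 0.00192476,  0.65022083,  0.75974283]])}
top {'fovy': 46.33313610395626, 'cx': 319.00256177932687, 'cy': 240.68392227483088, 'position': array([0.48006431, 0.03995015, 1.23585411]), 'attitude': array([[ 0.02294162,  0.99682392, -0.07626116],
       [-0.99958659,  0.02419364,  0.0155344 ],
       [ 0.0173301 ,  0.07587325,  0.99696686]])}
wrist {'fovy': 68.01371541959287, 'cx': 316.4614163579312, 'cy': 238.66388205509793, 'T_tool_cam': array([[ 1.21795847e-03,  9.69255344e-01,  2.46054049e-01,
         6.77283804e-02],
       [ 9.99998867e-01, -9.62779556e-04, -1.15737931e-03,
         6.22008398e-04],
       [-8.84900270e-04,  2.46055180e-01, -9.69255418e-01,
        -1.65959144e-01],
       [ 0.00000000e+00,  0.00000000e+00,  0.00000000e+00,
         1.00000000e+00]])}
{'t': 0.1, 'joint_positions': array([-7.81271011e+01,  2.01204714e+01,  9.46749230e+01, -8.04635510e-04,
        6.52647202e+01, -4.84872082e+00]), 'joint_velocities': array([-0.00703935, -0.0905999 , -0.12617662,  0.02884979,  0.037349  ,
        0.04811484]), 'effort': array([ 9.37300974e-04, -4.98027706e+01, -2.85703504e+01,  7.00818747e-02,
        2.38898629e-02, -3.31289880e-05]), 'position': array([ 0.15818804, -0.52642496,  0.21815183]), 'tool_rot': array([[ 9.57712312e-01,  2.87727434e-01, -2.28345305e-04],
       [ 2.87727514e-01, -9.57711767e-01,  1.02412642e-03],
       [ 7.59802809e-05, -1.04651971e-03, -9.99999450e-01]]), 'contact_force': array([-0.48828449,  0.5656522 , -0.39918041]), 'torque': array([0.01410301, 0.01491701, 0.00915574]), 'grasp_force': 0.0, 'finger_gap': 0.09290126448926168}
```

View pics/top0.png

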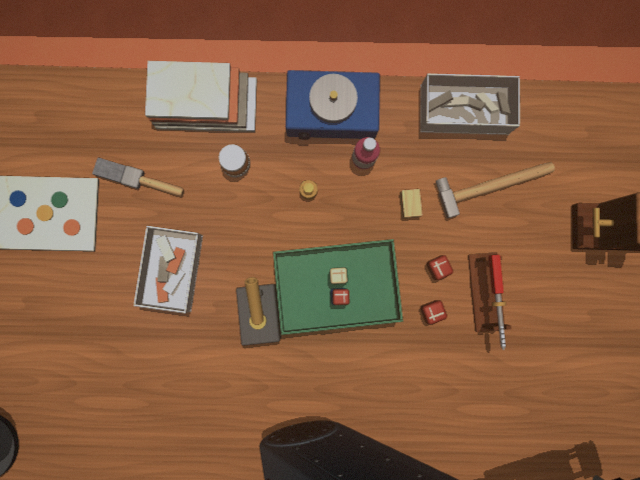

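View pics/scene0.png

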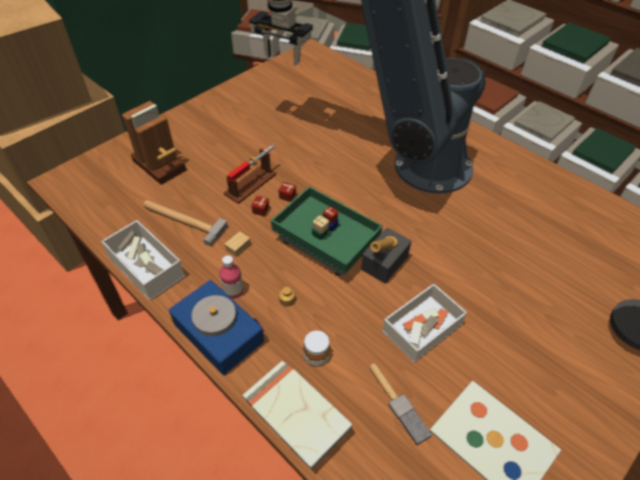

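The top view has the robot at the bottom, with +x up and +y to the left. The pan centre is near (338,287), with cream at (339,275) and red at (341,297). The tube runs from (252,282) to (258,322), and the rod handle sits at (497,273) with its tip at (503,345). Decoy red stones lie at (440,267) and (433,312).

```bash
python3 - <<'E'
from h import *
C=cam('top');im=np.load('pics/top0.npz')['im'];hsv=cv2.cvtColor(im,cv2.COLOR_RGB2HSV)
def rect(m,z,name):
    n,l,s,c=cv2.connectedComponentsWithStats(m.astype(np.uint8))
    for i in np.argsort(-s[1:,4])[:2]+1:
        if s[i,4]<25: continue
        ys,xs=np.where(l==i);(cx,cy),wh,a=cv2.minAreaRect(np.c_[xs,ys].astype(np.float32))
        b=cv2.boxPoints(((cx,cy),wh,a));P=np.array([onz(C,*q,z)[:2] for q in b])
        e=P[1]-P[0];g=P[2]-P[1]
        print(name,(round(cx),round(cy)),s[i,4],onz(C,cx,cy,z).round(4),'sides',np.linalg.norm(e).round(3),np.degrees(np.arctan2(e[1],e[0])).round(1),np.linalg.norm(g).round(3),np.degrees(np.arctan2(g[1],g[0])).round(1))
H,S,V=[hsv[...,i].astype(int) for i in range(3)]
box=lambda x0,x1,y0,y1:(np.add.outer(np.zeros(480),np.arange(640))>=x0)&(np.arange(640)<=x1)&((np.arange(480)[:,None]>=y0)&(np.arange(480)[:,None]<=y1))
rect((H>50)&(H<90)&(S>80)&box(265,410,230,345),.085,'pan')
rect(((H<6)|(H>172))&(S>150)&box(325,360,285,310),.110,'red')
rect((V>140)&(S<130)&box(325,360,260,290),.110,'cream')
rect(((H<4)|(H>174))&(S>170)&(V>120)&box(480,515,250,300),.093,'handle')
rect((V<80)&(S<90)&box(230,285,280,350),.07,'sump')
for p in [(497,257),(497,293),(503,346),(499,303)]: print(p,onz(C,*p,.085).round(4))
for p in [(252,281),(258,325)]: print(p,onz(C,*p,.135).round(4),onz(C,*p,.085).round(4))
c=im[240:340,230:370];cv2.imwrite('pics/c.png',cv2.resize(c[:,:,::-1],(0,0),fx=5,fy=5,interpolation=2))
E
```

```text
pan (333, 296) 1915 [ 0.4561 -0.0087  0.085 ] sides 0.16 -29.3 0.158 -119.3
pan (350, 318) 31 [ 0.4106 -0.0458  0.085 ] sides 0.016 -55.3 0.017 -145.0
red (338, 300) 66 [ 0.4492 -0.0183  0.11  ] sides 0.014 1.2 0.02 -88.7
red (341, 291) 39 [ 0.4668 -0.0243  0.11  ] sides 0.009 -7.0 0.029 -96.8
cream (338, 275) 228 [ 0.4981 -0.0183  0.11  ] sides 0.03 -88.7 0.028 -178.9
handle (497, 274) 300 [ 0.509  -0.3434  0.093 ] sides 0.016 -82.7 0.077 -174.0
sump (277, 313) 129 [0.4178 0.1047 0.07  ] sides 0.013 -86.6 0.115 -176.3
(497, 257) [ 0.5432 -0.3463  0.085 ]
(497, 293) [ 0.4692 -0.3462  0.085 ]
(503, 346) [ 0.3617 -0.3583  0.085 ]
(499, 303) [ 0.4488 -0.3503  0.085 ]
(252, 281) [0.4821 0.1519 0.135 ] [0.4822 0.157  0.085 ]
(258, 325) [0.3972 0.1375 0.135 ] [0.3934 0.142  0.085 ]
```

View pics/c.png

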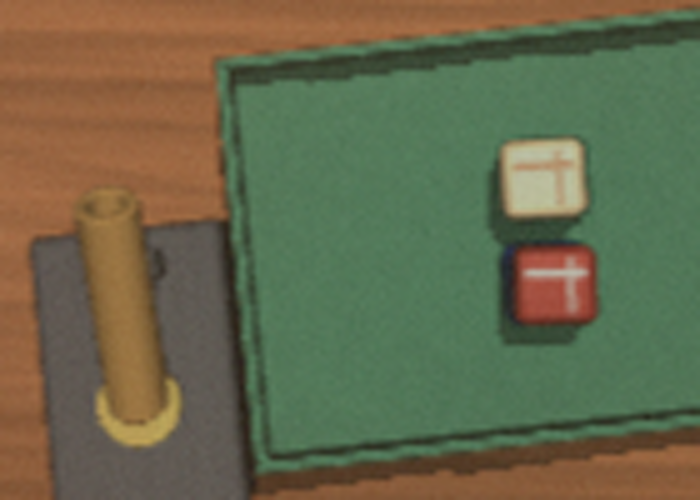

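```bash
cat >> h.py <<'E'
def need(p,yaw=None):
    s=manip.state();R=np.array(s['tool_rot']);d=R.T@(np.array(p)-s['position'])/.04
    print('t',round(s['t'],2),'pos',s['position'].round(4),'yaw',np.degrees(np.arctan2(R[1,0],R[0,0])).round(1),'need units',d.round(2))
E
python3 -m inch '[{"slide":[0,0,0],"rot":[0,0,1],"claw":93},{"slide":[0,0,0],"rot":[0,0,1],"claw":93},{"slide":[0.56,-0.79,0],"rot":[0,0,0],"claw":93},{"slide":[0.56,-0.79,0],"rot":[0,0,0],"claw":93},{"slide":[0.56,-0.79,0],"rot":[0,0,0],"claw":93}]' 30 &&
python3 -m inch '[{"slide":[0.56,-0.79,0],"rot":[0,0,0],"claw":93},{"slide":[0.56,-0.79,0],"rot":[0,0,0],"claw":93},{"slide":[0.56,-0.79,0],"rot":[0,0,0],"claw":93},{"slide":[0.56,-0.79,0],"rot":[0,0,0],"claw":93},{"slide":[0.56,-0.79,0],"rot":[0,0,0],"claw":93}]' &&
python3 -m inch '[{"slide":[0.56,-0.79,0],"rot":[0,0,0],"claw":93},{"slide":[0.56,-0.79,0],"rot":[0,0,0],"claw":93},{"slide":[0.56,-0.79,0],"rot":[0,0,0],"claw":93},{"slide":[0.56,-0.79,0],"rot":[0,0,0],"claw":93},{"slide":[0.56,-0.79,0],"rot":[0,0,0],"claw":93}]'
python3 - <<'E'
from h import *
C=cam('top')
P=[onz(C,*q,.085) for q in [(274,252.4),(281.6,334),(395,241),(403,321)]]
print(np.mean(P,0),np.round(P,3));print(onz(C,341,296.8,.11),onz(C,338.8,275.6,.11),onz(C,251.2,280.6,.135))
shot('wrist','w1');need([.455,-.0245,.085])
E
```

```text
t: 0.52
position: [0.2176, -0.4253, 0.2181]
tool_rot: [[0.997, 0.081, -0.0], [0.081, -0.997, 0.001], [-0.0, -0.001, -1.0]]
contact_force: [1.0, -0.1, -0.5]
finger_gap: 0.0929
grasp_force: 0.0
t: 0.93
position: [0.3164, -0.2582, 0.2186]
tool_rot: [[0.997, 0.082, -0.0], [0.082, -0.997, 0.0], [-0.0, -0.0, -1.0]]
contact_force: [0.3, -0.0, 0.4]
finger_gap: 0.093
grasp_force: 0.0
t: 1.35
position: [0.4151, -0.0914, 0.2186]
tool_rot: [[0.997, 0.082, -0.0], [0.082, -0.997, -0.0], [-0.0, 0.0, -1.0]]
contact_force: [1.3, -1.0, 0.3]
finger_gap: 0.0927
grasp_force: 0.0
[ 0.4742989  -0.02014091  0.085     ] [[ 0.542  0.114  0.085]
 [ 0.376  0.094  0.085]
 [ 0.571 -0.135  0.085]
 [ 0.408 -0.153  0.085]]
[ 0.45474756 -0.0241543   0.11      ] [ 0.49695053 -0.01889554  0.11      ] [0.48285364 0.15347336 0.135     ]
t 1.4 pos [ 0.4175 -0.087   0.2187] yaw 4.9 need units [ 1.06 -1.47  3.35]
```

View pics/w1.png

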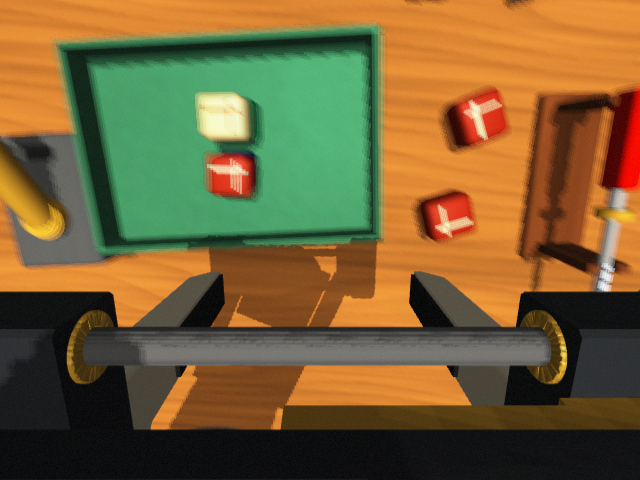

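```bash
python3 -m inch '[{"slide":[0.53,-0.73,0],"rot":[0,0,-0.28],"claw":70},{"slide":[0.53,-0.73,0],"rot":[0,0,0],"claw":70},{"slide":[0,0,0.8],"rot":[0,0,0],"claw":70},{"slide":[0,0,0.8],"rot":[0,0,0],"claw":70},{"slide":[0,0,0],"rot":[0,0,0],"claw":70}]' 30
python3 - <<'E'
from h import *
need([.455,-.0245,.085])
z=np.load('pics/w1.npz');C=(manip.camera_info('wrist'),z['R'],z['p'])
print(onz(C,230,172,.11),onz(C,221,113,.11), onz(C,622,140,.093))
E
```

```text
t: 1.82
position: [0.4484, -0.0302, 0.1502]
tool_rot: [[0.994, 0.113, -0.008], [0.113, -0.994, 0.001], [-0.008, -0.002, -1.0]]
contact_force: [-0.2, 0.8, -1.6]
finger_gap: 0.0705
grasp_force: 0.0
t 1.82 pos [ 0.4484 -0.0302  0.1502] yaw 6.5 need units [ 0.19 -0.12  1.63]
[ 0.46001514 -0.0226609   0.11      ] [ 0.50198589 -0.01509175  0.11      ] [ 0.50942068 -0.32689889  0.093     ]
```

```bash
python3 -m inch '[{"slide":[0.2,-0.12,0.6],"rot":[0,0,0],"claw":70},{"slide":[0,0,0.6],"rot":[0,0,0],"claw":70},{"slide":[0,0,0.4],"rot":[0,0,0],"claw":70},{"slide":[0,0,0],"rot":[0,0,0],"claw":70},{"slide":[0,0,0],"rot":[0,0,0],"claw":70}]' 30
python3 - <<'E'
from h import *
need([.456,-.0245,.085]); shot('wrist','w2')
E
```

```text
t: 2.23
position: [0.4587, -0.0258, 0.0914]
tool_rot: [[0.994, 0.111, -0.001], [0.111, -0.994, 0.0], [-0.001, -0.0, -1.0]]
contact_force: [0.1, -0.6, -0.9]
finger_gap: 0.0701
grasp_force: 0.0
t 2.23 pos [ 0.4587 -0.0258  0.0914] yaw 6.4 need units [-0.06 -0.04  0.16]
```

View pics/w2.png

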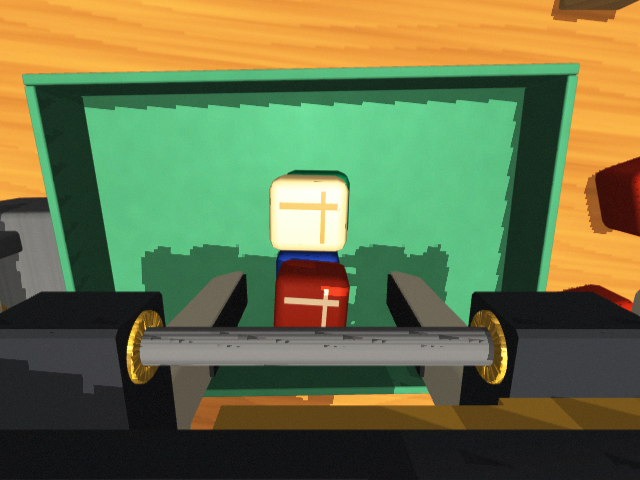

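```bash
python3 -m inch '[{"slide":[-0.05,-0.04,0.16],"rot":[0,0,0],"claw":70},{"slide":[0,0,0],"rot":[0,0,0],"claw":25},{"slide":[0,0,0],"rot":[0,0,0],"claw":25},{"slide":[0,0,0],"rot":[0,0,0],"claw":25},{"slide":[0,0,0],"rot":[0,0,0],"claw":25}]' 25 && python3 -m inch '[{"slide":[0,0,0],"rot":[0,0,0],"claw":25},{"slide":[0,0,0],"rot":[0,0,0],"claw":25},{"slide":[0,0,-0.3],"rot":[0,0,0],"claw":25},{"slide":[0,0,-0.4],"rot":[0,0,0],"claw":25},{"slide":[0,0,0],"rot":[0,0,0],"claw":25}]'
```

```text
t: 2.7
position: [0.4566, -0.0241, 0.0846]
tool_rot: [[0.994, 0.111, 0.001], [0.111, -0.994, -0.0], [0.001, 0.0, -1.0]]
contact_force: [-0.9, 0.5, -0.1]
finger_gap: 0.0478
grasp_force: 0.0
t: 3.12
position: [0.4576, -0.0243, 0.1141]
tool_rot: [[0.994, 0.112, 0.003], [0.112, -0.994, -0.0], [0.003, 0.001, -1.0]]
contact_force: [0.5, 0.7, -0.4]
finger_gap: 0.0342
grasp_force: 24.5
```

```bash
python3 -m inch '[{"slide":[0,0.6,0],"rot":[0,0,0],"claw":25},{"slide":[0,0.7,0],"rot":[0,0,0],"claw":25},{"slide":[0,0.45,0.2],"rot":[0,0,0],"claw":25},{"slide":[0,0,0.6],"rot":[0,0,0],"claw":25},{"slide":[0,0,0.4],"rot":[0,0,0],"claw":25}]' 25 && python3 -m inch '[{"slide":[0,0,0.15],"rot":[0,0,0],"claw":25},{"slide":[0,0,0.05],"rot":[0,0,0],"claw":25},{"slide":[0,0,0],"rot":[0,0,0],"claw":25},{"slide":[0,0,0],"rot":[0,0,0],"claw":25},{"slide":[0,0,0],"rot":[0,0,0],"claw":25}]'
```

```text
t: 3.53
position: [0.464, -0.0946, 0.0626]
tool_rot: [[0.994, 0.11, 0.0], [0.11, -0.994, -0.0], [0.0, 0.0, -1.0]]
contact_force: [0.1, 0.6, -1.8]
finger_gap: 0.0342
grasp_force: 24.5
t: 3.95
position: [0.4648, -0.0937, 0.057]
tool_rot: [[0.994, 0.112, 0.001], [0.112, -0.994, -0.0], [0.001, 0.001, -1.0]]
contact_force: [-0.9, -0.3, -1.4]
finger_gap: 0.0344
grasp_force: 24.5
```

```bash
python3 -m inch '[{"slide":[0,0,0.05],"rot":[0,0,0],"claw":25},{"slide":[0,0,0],"rot":[0,0,0],"claw":48},{"slide":[0,0,0],"rot":[0,0,0],"claw":48},{"slide":[0,0,-0.3],"rot":[0,0,0],"claw":48},{"slide":[0,0,-0.8],"rot":[0,0,0],"claw":48}]' 25 && python3 -m inch '[{"slide":[0,0,-0.9],"rot":[0,0,0],"claw":70},{"slide":[0,0,-0.5],"rot":[0,0,0],"claw":70},{"slide":[0,0,0],"rot":[0,0,0],"claw":70},{"slide":[0,0,0],"rot":[0,0,0],"claw":70},{"slide":[0,0,0],"rot":[0,0,0],"claw":70}]'
python3 - <<'E'
from h import *
need([.4975,-.0195,.085])
z=np.load('pics/w2.npz');C=(manip.camera_info('wrist'),z['R'],z['p'])
print(onz(C,309,212,.11)); shot('wrist','w3')
E
```

```text
t: 4.37
position: [0.4624, -0.0931, 0.0962]
tool_rot: [[0.994, 0.111, -0.006], [0.111, -0.994, 0.002], [-0.005, -0.002, -1.0]]
contact_force: [-0.6, 0.2, -0.5]
finger_gap: 0.0477
grasp_force: 0.0
t: 4.78
position: [0.4638, -0.0936, 0.1536]
tool_rot: [[0.994, 0.111, -0.001], [0.111, -0.994, 0.0], [-0.001, -0.0, -1.0]]
contact_force: [0.4, 0.4, -0.2]
finger_gap: 0.0696
grasp_force: 0.0
t 4.78 pos [ 0.4638 -0.0936  0.1536] yaw 6.4 need units [ 1.04 -1.75  1.71]
[ 0.50019704 -0.0188068   0.11      ]
```

View pics/w3.png

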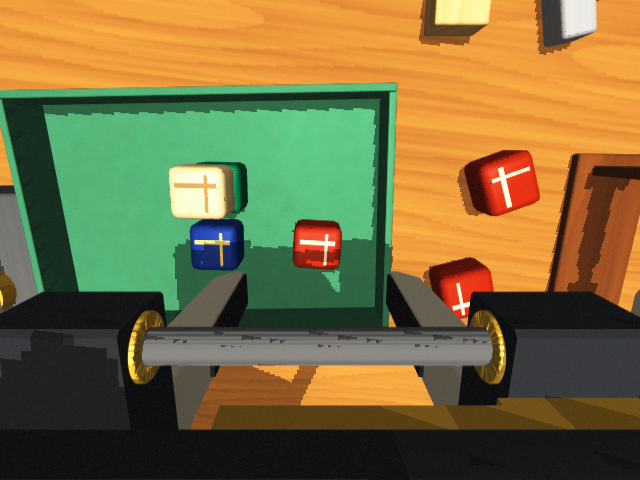

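The red stone now lies flat at (317,244). Cream is still on green at (200,191), and blue has not moved, at (217,245). Next I'll pick up cream.

```bash
python3 -m inch '[{"slide":[0.5,-0.8,0],"rot":[0,0,0],"claw":70},{"slide":[0.5,-0.8,0],"rot":[0,0,0],"claw":70},{"slide":[0.08,-0.15,0.4],"rot":[0,0,0],"claw":70},{"slide":[0,0,0.7],"rot":[0,0,0],"claw":70},{"slide":[0,0,0.5],"rot":[0,0,0],"claw":70}]' 25 && python3 -m inch '[{"slide":[0,0,0.11],"rot":[0,0,0],"claw":70},{"slide":[0,0,0],"rot":[0,0,0],"claw":70},{"slide":[0,0,0],"rot":[0,0,0],"claw":25},{"slide":[0,0,0],"rot":[0,0,0],"claw":25},{"slide":[0,0,0],"rot":[0,0,0],"claw":25}]' && python3 -m inch '[{"slide":[0,0,0],"rot":[0,0,0],"claw":25},{"slide":[0,0,0],"rot":[0,0,0],"claw":25},{"slide":[0,0,0],"rot":[0,0,0],"claw":25},{"slide":[0,0,0],"rot":[0,0,0],"claw":25},{"slide":[0,0,0],"rot":[0,0,0],"claw":25}]'
```

```text
t: 5.25
position: [0.4986, -0.0184, 0.0877]
tool_rot: [[0.994, 0.113, -0.002], [0.113, -0.994, 0.0], [-0.002, -0.001, -1.0]]
contact_force: [-0.2, -0.4, -0.6]
finger_gap: 0.07
grasp_force: 0.0
t: 5.67
position: [0.4999, -0.0195, 0.0868]
tool_rot: [[0.994, 0.111, 0.002], [0.111, -0.994, -0.0], [0.002, 0.0, -1.0]]
contact_force: [0.0, -0.2, 0.6]
finger_gap: 0.0544
grasp_force: 0.0
t: 6.08
position: [0.4995, -0.0193, 0.0862]
tool_rot: [[0.994, 0.111, 0.0], [0.111, -0.994, -0.0], [0.0, 0.0, -1.0]]
contact_force: [-0.8, 0.1, 5.1]
finger_gap: 0.0337
grasp_force: 25.0
```

```bash
python3 -m inch '[{"slide":[0,0,-0.4],"rot":[0,0,0],"claw":25},{"slide":[0,-0.2,-0.4],"rot":[0,0,0],"claw":25},{"slide":[-0.4,-0.7,0],"rot":[0,0,0],"claw":25},{"slide":[-0.6,-0.72,0],"rot":[0,0,0],"claw":25},{"slide":[-0.25,0,0.3],"rot":[0,0,0],"claw":25}]' 25 && python3 -m inch '[{"slide":[0,0,0.6],"rot":[0,0,0],"claw":25},{"slide":[0,0,0.4],"rot":[0,0,0],"claw":25},{"slide":[0,0,0.2],"rot":[0,0,0],"claw":25},{"slide":[0,0,0],"rot":[0,0,0],"claw":25},{"slide":[0,0,0],"rot":[0,0,0],"claw":25}]'
```

```text
t: 6.5
position: [0.4405, 0.0421, 0.1068]
tool_rot: [[0.994, 0.113, 0.001], [0.113, -0.994, 0.001], [0.001, -0.0, -1.0]]
contact_force: [0.9, -1.4, -1.8]
finger_gap: 0.0339
grasp_force: 25.0
t: 6.92
position: [0.4426, 0.0395, 0.0578]
tool_rot: [[0.994, 0.111, -0.0], [0.111, -0.994, -0.0], [-0.0, -0.0, -1.0]]
contact_force: [-0.2, -0.7, -0.5]
finger_gap: 0.0335
grasp_force: 25.0
```

```bash
python3 -m inch '[{"slide":[0,0,0.04],"rot":[0,0,0],"claw":25},{"slide":[0,0,0],"rot":[0,0,0],"claw":42},{"slide":[0,0,0],"rot":[0,0,0],"claw":42},{"slide":[0,0,0],"rot":[0,0,0],"claw":42},{"slide":[0,0,-0.4],"rot":[0,0,0],"claw":42}]' 25 && python3 -m inch '[{"slide":[0,0,-0.8],"rot":[0,0,0],"claw":42},{"slide":[0,0,-0.9],"rot":[0,0,0],"claw":42},{"slide":[0,0,-0.9],"rot":[0,0,0],"claw":42},{"slide":[0,0,-0.9],"rot":[0,0,0],"claw":42},{"slide":[0,0,0],"rot":[0,0,0],"claw":42}]'
python3 - <<'E'
from h import *
shot('wrist','w4');im=shot('top','top4')[1];need([.505,-.345,.2])
C,im=cam('top'),im
import sys
c=im[225:355,225:525];cv2.imwrite('pics/c4.png',cv2.resize(c[:,:,::-1],(780,338),interpolation=2))
E
```

```text
t: 7.33
position: [0.4413, 0.0395, 0.0709]
tool_rot: [[0.994, 0.111, -0.003], [0.111, -0.994, 0.0], [-0.003, -0.0, -1.0]]
contact_force: [0.5, -0.3, -0.2]
finger_gap: 0.0423
grasp_force: 0.0
t: 7.75
position: [0.4452, 0.0395, 0.2185]
tool_rot: [[0.994, 0.112, 0.01], [0.112, -0.994, -0.0], [0.01, 0.001, -1.0]]
contact_force: [0.3, 0.0, 0.9]
finger_gap: 0.0423
grasp_force: 0.0
t 7.85 pos [0.4429 0.0395 0.2132] yaw 6.4 need units [0.47 9.73 0.34]
```

View pics/w4.png

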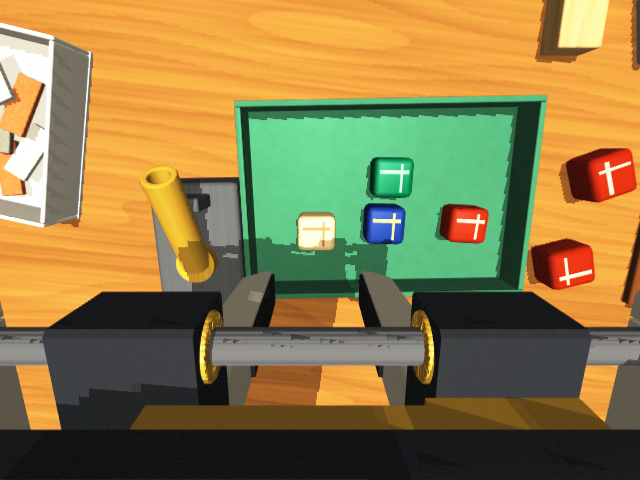

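The pan is now one layer: cream (316,231), blue (384,223), green (391,177) and red (464,223), with cream and red in the end thirds. Next I'll move to the cradle.

```bash
python3 -m inch '[{"slide":[-0.11,0.95,0],"rot":[0,0,0],"claw":60},{"slide":[-0.11,0.95,0],"rot":[0,0,0],"claw":60},{"slide":[-0.11,0.95,0],"rot":[0,0,0],"claw":60},{"slide":[-0.11,0.95,0],"rot":[0,0,0],"claw":60},{"slide":[-0.11,0.95,0],"rot":[0,0,0],"claw":60}]' 25 && python3 -m inch '[{"slide":[-0.11,0.95,0],"rot":[0,0,0],"claw":60},{"slide":[-0.11,0.95,0],"rot":[0,0,0],"claw":60},{"slide":[-0.11,0.95,0],"rot":[0,0,0],"claw":60},{"slide":[-0.11,0.95,0],"rot":[0,0,0],"claw":60},{"slide":[-0.11,0.95,0],"rot":[0,0,0],"claw":60}]' && python3 -m inch '[{"slide":[0,0,0],"rot":[0,0,0],"claw":60},{"slide":[0,0,0],"rot":[0,0,0],"claw":60},{"slide":[0,0,0],"rot":[0,0,0],"claw":60},{"slide":[0,0,0],"rot":[0,0,0],"claw":60},{"slide":[0,0,0],"rot":[0,0,0],"claw":60}]'
python3 - <<'E'
from h import *
shot('wrist','w5');need([.499,-.345,.08])
z=np.load('pics/w4.npz');C=(manip.camera_info('wrist'),z['R'],z['p']);print('mouth',onz(C,158,177,.135))
E
```

```text
t: 8.27
position: [0.4407, -0.1532, 0.2107]
tool_rot: [[0.994, 0.112, -0.002], [0.112, -0.994, 0.001], [-0.002, -0.001, -1.0]]
contact_force: [1.7, 0.4, -0.4]
finger_gap: 0.0598
grasp_force: 0.0
t: 8.68
position: [0.4401, -0.3445, 0.2103]
tool_rot: [[0.994, 0.111, -0.002], [0.111, -0.994, 0.002], [-0.002, -0.002, -1.0]]
contact_force: [0.4, 1.2, 1.0]
finger_gap: 0.0597
grasp_force: 0.0
t: 9.1
position: [0.4412, -0.3418, 0.212]
tool_rot: [[0.994, 0.113, -0.0], [0.113, -0.994, 0.001], [-0.0, -0.001, -1.0]]
contact_force: [-0.5, 1.3, -0.4]
finger_gap: 0.0607
grasp_force: 0.0
t 9.15 pos [ 0.4413 -0.342   0.2122] yaw 6.5 need units [1.43 0.24 3.3 ]
mouth [0.48206009 0.1533164  0.135     ]
```

View pics/w5.png

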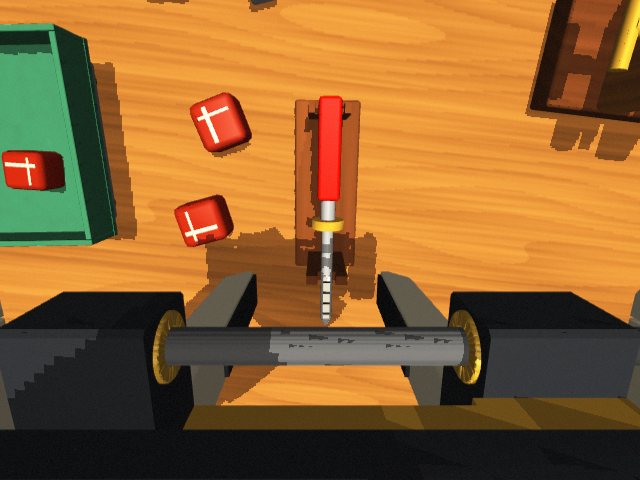

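Rod: handle end (330,97), front end (329,199), collar (328,225), tip (326,320). The nearest decoy stones are more than 60 px to the left.

```bash
python3 - <<'E'
from h import *
z=np.load('pics/w5.npz');C=(manip.camera_info('wrist'),z['R'],z['p']);im=z['im']
hsv=cv2.cvtColor(im,cv2.COLOR_RGB2HSV).astype(int)
m=((hsv[...,0]<5)|(hsv[...,0]>174))&(hsv[...,1]>180)&(hsv[...,2]>150);m[:,:310]=0;m[:,352:]=0;m[210:]=0
for v in (115,140,165,190):
    u=np.where(m[v])[0];print(v,u.min(),u.max(),onz(C,(u.min()+u.max())/2,v,.093).round(4))
ys=np.where(m.sum(1)>8)[0];print(ys.min(),ys.max(),onz(C,330,ys.min(),.093).round(4),onz(C,329,ys.max(),.093).round(4))
print('tip',onz(C,326,320,.080).round(4),'collar',onz(C,328,225,.08).round(4))
need([.499,-.345,.08])
E
```

```text
115 319 341 [ 0.5343 -0.3424  0.093 ]
140 319 340 [ 0.5161 -0.3443  0.093 ]
165 319 340 [ 0.4973 -0.3466  0.093 ]
190 318 339 [ 0.4778 -0.3482  0.093 ]
96 200 [ 0.5477 -0.3408  0.093 ] [ 0.4699 -0.3496  0.093 ]
tip [ 0.3581 -0.3611  0.08  ] collar [ 0.4467 -0.3521  0.08  ]
t 9.15 pos [ 0.4413 -0.342   0.2122] yaw 6.5 need units [1.43 0.24 3.3 ]
```

```bash
python3 -m inch '[{"slide":[0.7,0.12,0],"rot":[0,0,0],"claw":50},{"slide":[0.73,0.13,0.3],"rot":[0,0,0],"claw":50},{"slide":[0,0,0.9],"rot":[0,0,0],"claw":50},{"slide":[0,0,0.9],"rot":[0,0,0],"claw":50},{"slide":[0,0,0.5],"rot":[0,0,0],"claw":50}]' 40 && python3 -m inch '[{"slide":[0,0,0],"rot":[0,0,0],"claw":50},{"slide":[0,0,0],"rot":[0,0,0],"claw":50},{"slide":[0,0,0],"rot":[0,0,0],"claw":50},{"slide":[0,0,0],"rot":[0,0,0],"claw":50},{"slide":[0,0,0],"rot":[0,0,0],"claw":50}]'
python3 - <<'E'
from h import *
need([.499,-.3455,.063])
E
```

```text
t: 9.57
position: [0.4983, -0.3447, 0.1047]
tool_rot: [[0.994, 0.113, -0.003], [0.113, -0.994, 0.002], [-0.003, -0.003, -1.0]]
contact_force: [0.6, -0.3, -0.6]
finger_gap: 0.0499
grasp_force: 0.0
t: 9.98
position: [0.4997, -0.3471, 0.11]
tool_rot: [[0.994, 0.111, 0.002], [0.111, -0.994, -0.002], [0.002, 0.002, -1.0]]
contact_force: [-0.3, -0.0, -0.2]
finger_gap: 0.0497
grasp_force: 0.0
t 9.98 pos [ 0.4997 -0.3471  0.11  ] yaw 6.4 need units [-0.02 -0.04  1.17]
```

```bash
python3 -m inch '[{"slide":[-0.02,-0.03,0.5],"rot":[0,0,0],"claw":50},{"slide":[0,0,0.5],"rot":[0,0,0],"claw":50},{"slide":[0,0,0.15],"rot":[0,0,0],"claw":50},{"slide":[0,0,0],"rot":[0,0,0],"claw":50},{"slide":[0,0,0],"rot":[0,0,0],"claw":50}]' 40 && python3 -m inch '[{"slide":[0,0,0],"rot":[0,0,0],"claw":12},{"slide":[0,0,0],"rot":[0,0,0],"claw":12},{"slide":[0,0,0],"rot":[0,0,0],"claw":12},{"slide":[0,0,0],"rot":[0,0,0],"claw":12},{"slide":[0,0,0],"rot":[0,0,0],"claw":12}]' && python3 -m inch '[{"slide":[0,0,0],"rot":[0,0,0],"claw":12},{"slide":[0,0,0],"rot":[0,0,0],"claw":12},{"slide":[0,0,0],"rot":[0,0,0],"claw":12},{"slide":[0,0,0],"rot":[0,0,0],"claw":12},{"slide":[0,0,0],"rot":[0,0,0],"claw":12}]'
```

```text
t: 10.4
position: [0.4985, -0.3458, 0.0632]
tool_rot: [[0.994, 0.111, 0.001], [0.111, -0.994, -0.001], [0.001, 0.001, -1.0]]
contact_force: [0.9, 0.3, 0.6]
finger_gap: 0.0501
grasp_force: 0.0
t: 10.82
position: [0.4982, -0.3455, 0.0626]
tool_rot: [[0.994, 0.111, 0.0], [0.111, -0.994, -0.0], [0.0, 0.0, -1.0]]
contact_force: [0.8, -0.4, 0.3]
finger_gap: 0.0212
grasp_force: 0.0
t: 11.23
position: [0.4982, -0.3456, 0.0625]
tool_rot: [[0.994, 0.111, 0.0], [0.111, -0.994, -0.0], [0.0, 0.0, -1.0]]
contact_force: [-0.9, -0.4, 3.2]
finger_gap: 0.0177
grasp_force: 40.0
```

```bash
python3 -m inch '[{"slide":[0,0,-0.5],"rot":[0,0,0],"claw":12},{"slide":[0,0,-1],"rot":[0,0,0],"claw":12},{"slide":[0,0,-1],"rot":[0,0,0],"claw":12},{"slide":[0,0,-1],"rot":[0,0,0],"claw":12},{"slide":[0,0,-1],"rot":[0,0,0],"claw":12}]' 40 && python3 -m inch '[{"slide":[0.33,-0.89,-0.2],"rot":[0,0,0],"claw":12},{"slide":[0.33,-0.89,-0.2],"rot":[0,0,0],"claw":12},{"slide":[0.33,-0.89,0],"rot":[0,0,0],"claw":12},{"slide":[0.33,-0.89,0],"rot":[0,0,0],"claw":12},{"slide":[0.33,-0.89,0],"rot":[0,0,0],"claw":12}]' && python3 -m inch '[{"slide":[0.33,-0.89,0],"rot":[0,0,0],"claw":12},{"slide":[0.33,-0.89,0],"rot":[0,0,0],"claw":12},{"slide":[0.33,-0.89,0],"rot":[0,0,0],"claw":12},{"slide":[0.33,-0.89,0],"rot":[0,0,0],"claw":12},{"slide":[0.33,-0.89,0],"rot":[0,0,0],"claw":12}]' && python3 -m inch '[{"slide":[0.33,-0.89,0],"rot":[0,0,0],"claw":12},{"slide":[0.33,-0.89,0],"rot":[0,0,0],"claw":12},{"slide":[0.33,-0.89,0],"rot":[0,0,0],"claw":12},{"slide":[0.33,-0.89,0],"rot":[0,0,0],"claw":12},{"slide":[0,0,0],"rot":[0,0.9,0],"claw":12}]' && python3 -m inch '[{"slide":[0,0,0],"rot":[0,1,0],"claw":12},{"slide":[0,0,0],"rot":[0,1,0],"claw":12},{"slide":[0,0,0],"rot":[0,1,0],"claw":12},{"slide":[0,0,0],"rot":[0,1,0],"claw":12},{"slide":[0,0,0],"rot":[0,0.93,0],"claw":12}]' && python3 -m inch '[{"slide":[0,0,0],"rot":[0,0,0],"claw":12},{"slide":[0,0,0],"rot":[0,0,0],"claw":12},{"slide":[0,0,0],"rot":[0,0,0],"claw":12},{"slide":[0,0,0],"rot":[0,0,0],"claw":12},{"slide":[0,0,0],"rot":[0,0,0],"claw":12}]'
python3 - <<'E'
from h import *
need([.6262,.1698,.2150]);shot('wrist','w6');shot('top','top6');shot('scene','scene6')
a=cv2.imread('pics/w6.png');b=cv2.imread('pics/top6.png')[200:360,180:340]
cv2.imwrite('pics/c6.png',np.hstack([cv2.resize(a,(400,300)),cv2.resize(b,(300,300),interpolation=2)]))
E
```

```text
t: 11.65
position: [0.4977, -0.3451, 0.2438]
tool_rot: [[0.994, 0.111, -0.001], [0.111, -0.994, 0.001], [-0.001, -0.001, -1.0]]
contact_force: [0.6, -0.8, -1.7]
finger_gap: 0.0177
grasp_force: 40.0
t: 12.07
position: [0.5438, -0.1594, 0.2581]
tool_rot: [[0.994, 0.111, -0.0], [0.111, -0.994, 0.0], [-0.0, -0.0, -1.0]]
contact_force: [1.2, 0.3, -0.7]
finger_gap: 0.0177
grasp_force: 40.0
t: 12.48
position: [0.5896, 0.0249, 0.2579]
tool_rot: [[0.994, 0.111, -0.001], [0.111, -0.994, 0.0], [-0.001, -0.0, -1.0]]
contact_force: [1.0, -0.7, -1.0]
finger_gap: 0.0173
grasp_force: 40.0
t: 12.9
position: [0.628, 0.1762, 0.2555]
tool_rot: [[0.989, 0.115, 0.09], [0.114, -0.993, 0.012], [0.09, -0.002, -0.996]]
contact_force: [2.0, 0.4, -1.6]
finger_gap: 0.0176
grasp_force: 40.0
t: 13.32
position: [0.6255, 0.1706, 0.2584]
tool_rot: [[0.812, 0.112, 0.573], [0.091, -0.994, 0.065], [0.577, -0.001, -0.817]]
contact_force: [1.7, -0.4, -1.7]
finger_gap: 0.0178
grasp_force: 40.0
t: 13.73
position: [0.627, 0.1704, 0.2585]
tool_rot: [[0.815, 0.111, 0.569], [0.091, -0.994, 0.064], [0.573, -0.0, -0.82]]
contact_force: [0.5, -0.5, -1.7]
finger_gap: 0.0178
grasp_force: 40.0
t 13.73 pos [0.627  0.1704 0.2585] yaw 6.4 need units [-0.64  0.01  0.88]
```

View pics/c6.png

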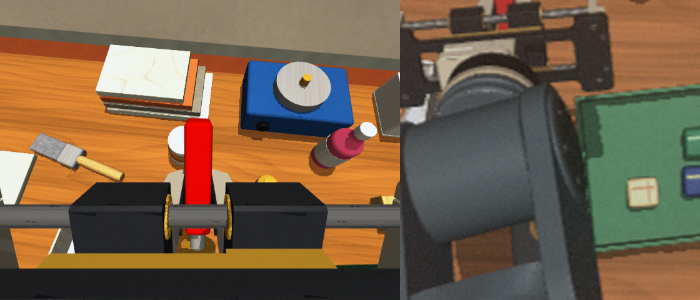

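```bash
python3 -m inch '[{"slide":[0,0,0.4],"rot":[0,0,0],"claw":12},{"slide":[0,0.01,0.48],"rot":[0,0,0],"claw":12},{"slide":[-0.3,0,0],"rot":[0,0,0],"claw":12},{"slide":[-0.34,0,0],"rot":[0,0,0],"claw":12},{"slide":[0,0,0],"rot":[0,0,0],"claw":12}]' 40 && python3 -m inch '[{"slide":[0,0,0],"rot":[0,0,0],"claw":12},{"slide":[0,0,0],"rot":[0,0,0],"claw":12},{"slide":[0,0,0],"rot":[0,0,0],"claw":12},{"slide":[0,0,0],"rot":[0,0,0],"claw":12},{"slide":[0,0,0],"rot":[0,0,0],"claw":12}]' 
python3 - <<'E'
from h import *
need([.6262,.1698,.2150]);C,im=shot('scene','scene7')
c,R,p=C;f=240/np.tan(np.radians(c['fovy'])/2)
def proj(X):
    q=R.T@(np.array(X)-p);return (c['cx']+f*q[0]/-q[2],c['cy']-f*q[1]/-q[2])
s=manip.state();T=s['tool_rot'];P=s['position'];o=P-.0175*T[:,2]+.0008*T[:,0]
for n,X in [('mouth',[.4825,.1535,.135]),('tip',o-.145*T[:,0]),('collar',o-.055*T[:,0])]: print(n,np.round(X,4),np.round(proj(X),1))
u,v=map(int,proj([.4825,.1535,.135]));print(u,v)
k=im[v-50:v+50,u-60:u+60];cv2.imwrite('pics/c7.png',cv2.resize(k[:,:,::-1],(720,600),interpolation=cv2.INTER_CUBIC))
E
```

```text
t: 14.3
position: [0.6237, 0.1696, 0.2126]
tool_rot: [[0.817, 0.111, 0.566], [0.092, -0.994, 0.063], [0.57, 0.0, -0.822]]
contact_force: [0.1, -0.3, -1.6]
finger_gap: 0.0176
grasp_force: 40.0
t: 14.72
position: [0.6259, 0.17, 0.2151]
tool_rot: [[0.814, 0.111, 0.57], [0.091, -0.994, 0.064], [0.574, -0.0, -0.819]]
contact_force: [0.1, -0.2, -0.4]
finger_gap: 0.0175
grasp_force: 40.0
t 14.72 pos [0.6259 0.17   0.2151] yaw 6.4 need units [0.   0.01 0.01]
mouth [0.4825 0.1535 0.135 ] [374.4 246.1]
tip [0.4984 0.1557 0.1466] [371.2 247.1]
collar [0.5716 0.1639 0.1982] [354.8 251.8]
374 246
```

View pics/c7.png

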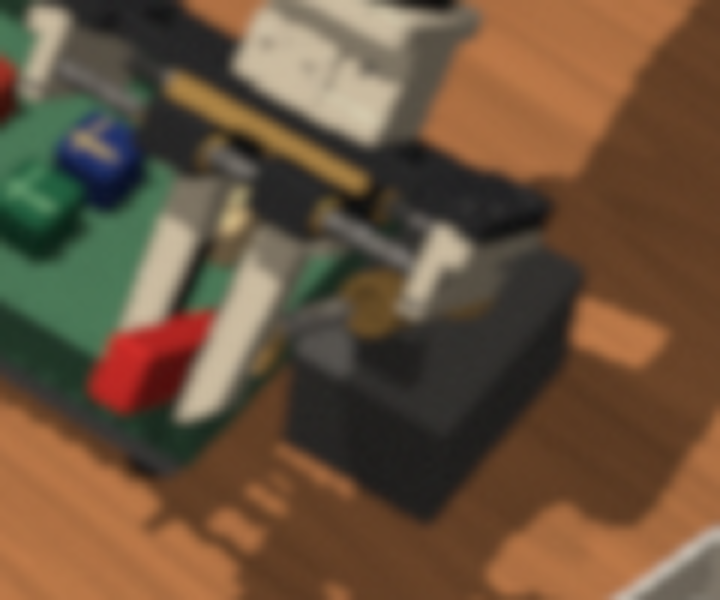

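The crop shows the steel rod entering in line with the brass mouth at about (372,303), to within roughly 1.5 mm. I'll insert slowly and watch the forces.

```bash
python3 -m inch '[{"slide":[-0.25,0,0],"rot":[0,0,0],"claw":12},{"slide":[-0.2,0,0],"rot":[0,0,0],"claw":12},{"slide":[-0.1,0,0],"rot":[0,0,0],"claw":12},{"slide":[-0.1,0,0],"rot":[0,0,0],"claw":12},{"slide":[-0.1,0,0],"rot":[0,0,0],"claw":12}]' 40 && python3 -m inch '[{"slide":[-0.1,0,0],"rot":[0,0,0],"claw":12},{"slide":[-0.1,0,0],"rot":[0,0,0],"claw":12},{"slide":[0,0,0],"rot":[0,0,0],"claw":12},{"slide":[0,0,0],"rot":[0,0,0],"claw":12},{"slide":[0,0,0],"rot":[0,0,0],"claw":12}]'
```

```text
t: 15.18
position: [0.6006, 0.1672, 0.1973]
tool_rot: [[0.814, 0.112, 0.57], [0.091, -0.994, 0.064], [0.573, -0.0, -0.819]]
contact_force: [0.2, -0.8, -1.6]
finger_gap: 0.0175
grasp_force: 40.0
t: 15.6
position: [0.5948, 0.1665, 0.1931]
tool_rot: [[0.814, 0.111, 0.57], [0.091, -0.994, 0.064], [0.574, -0.0, -0.819]]
contact_force: [-0.8, 0.5, -0.9]
finger_gap: 0.0178
grasp_force: 40.0
```

```bash
python3 -m inch '[{"slide":[-0.2,0,0],"rot":[0,0,0],"claw":12},{"slide":[-0.2,0,0],"rot":[0,0,0],"claw":12},{"slide":[-0.2,0,0],"rot":[0,0,0],"claw":12},{"slide":[-0.1,0,0],"rot":[0,0,0],"claw":12},{"slide":[0,0,0],"rot":[0,0,0],"claw":12}]' 40 && python3 -m inch '[{"slide":[-0.2,0,0],"rot":[0,0,0],"claw":12},{"slide":[-0.2,0,0],"rot":[0,0,0],"claw":12},{"slide":[-0.2,0,0],"rot":[0,0,0],"claw":12},{"slide":[-0.1,0,0],"rot":[0,0,0],"claw":12},{"slide":[0,0,0],"rot":[0,0,0],"claw":12}]'
```

```text
t: 16.02
position: [0.5705, 0.1638, 0.1759]
tool_rot: [[0.815, 0.112, 0.568], [0.092, -0.994, 0.064], [0.572, 0.0, -0.82]]
contact_force: [0.0, 0.2, -1.6]
finger_gap: 0.0177
grasp_force: 40.0
t: 16.43
position: [0.5484, 0.1613, 0.1604]
tool_rot: [[0.815, 0.112, 0.569], [0.092, -0.994, 0.064], [0.573, 0.0, -0.82]]
contact_force: [-0.1, 0.1, -0.8]
finger_gap: 0.0175
grasp_force: 40.0
```

```bash
python3 -m inch '[{"slide":[-0.1,0,0],"rot":[0,0,0],"claw":12},{"slide":[-0.1,0,0],"rot":[0,0,0],"claw":12},{"slide":[-0.05,0,0],"rot":[0,0,0],"claw":12},{"slide":[0,0,0],"rot":[0,0,0],"claw":12},{"slide":[0,0,0],"rot":[0,0,0],"claw":12}]' 40 && python3 -m inch '[{"slide":[-0.05,0,0],"rot":[0,0,0],"claw":12},{"slide":[0,0,0],"rot":[0,0,0],"claw":12},{"slide":[-0.03,0,0],"rot":[0,0,0],"claw":12},{"slide":[0,0,0],"rot":[0,0,0],"claw":12},{"slide":[0,0,0],"rot":[0,0,0],"claw":12}]' && python3 -m inch '[{"slide":[-0.03,0,0],"rot":[0,0,0],"claw":12},{"slide":[0,0,0],"rot":[0,0,0],"claw":12},{"slide":[0,0,0],"rot":[0,0,0],"claw":12},{"slide":[0,0,0],"rot":[0,0,0],"claw":12},{"slide":[0,0,0],"rot":[0,0,0],"claw":12}]'
```

```text
t: 16.85
position: [0.5409, 0.1605, 0.1552]
tool_rot: [[0.814, 0.112, 0.57], [0.091, -0.994, 0.064], [0.573, 0.0, -0.819]]
contact_force: [-0.0, -0.1, -0.9]
finger_gap: 0.0179
grasp_force: 40.0
t: 17.27
position: [0.5382, 0.1601, 0.1532]
tool_rot: [[0.814, 0.111, 0.57], [0.091, -0.994, 0.064], [0.573, -0.0, -0.819]]
contact_force: [0.3, -0.9, -0.5]
finger_gap: 0.0181
grasp_force: 40.0
t: 17.68
position: [0.5375, 0.1601, 0.1528]
tool_rot: [[0.814, 0.112, 0.57], [0.091, -0.994, 0.064], [0.574, -0.0, -0.819]]
contact_force: [2.2, 0.1, -0.9]
finger_gap: 0.0178
grasp_force: 40.0
```

```bash
for i in 1; do :; done; python3 -m inch '[{"slide":[-0.03,0,0],"rot":[0,0,0],"claw":12},{"slide":[0,0,0],"rot":[0,0,0],"claw":12},{"slide":[0,0,0],"rot":[0,0,0],"claw":12},{"slide":[0,0,0],"rot":[0,0,0],"claw":12},{"slide":[0,0,0],"rot":[0,0,0],"claw":12}]' && python3 -m inch '[{"slide":[-0.03,0,0],"rot":[0,0,0],"claw":12},{"slide":[0,0,0],"rot":[0,0,0],"claw":12},{"slide":[0,0,0],"rot":[0,0,0],"claw":12},{"slide":[0,0,0],"rot":[0,0,0],"claw":12},{"slide":[0,0,0],"rot":[0,0,0],"claw":12}]'
```

```text
t: 18.1
position: [0.5373, 0.1602, 0.1529]
tool_rot: [[0.813, 0.112, 0.572], [0.091, -0.994, 0.065], [0.576, -0.001, -0.818]]
contact_force: [4.8, -0.1, 1.4]
finger_gap: 0.0178
grasp_force: 40.0
t: 18.52
position: [0.5372, 0.1604, 0.153]
tool_rot: [[0.811, 0.112, 0.574], [0.091, -0.994, 0.066], [0.577, -0.001, -0.816]]
contact_force: [8.5, 0.3, 3.6]
finger_gap: 0.0175
grasp_force: 40.0
```

The collar is home: forward motion stopped within 1 mm of the predicted spot and the axial force rose. I'll pause, draw the rod out, lift and level it.

```bash
python3 -m inch '[{"slide":[0,0,0],"rot":[0,0,0],"claw":12},{"slide":[0,0,0],"rot":[0,0,0],"claw":12},{"slide":[0,0,0],"rot":[0,0,0],"claw":12},{"slide":[0,0,0],"rot":[0,0,0],"claw":12},{"slide":[0,0,0],"rot":[0,0,0],"claw":12}]' 40 && python3 -m inch '[{"slide":[0.1,0,0],"rot":[0,0,0],"claw":12},{"slide":[0.2,0,0],"rot":[0,0,0],"claw":12},{"slide":[0.3,0,0],"rot":[0,0,0],"claw":12},{"slide":[0.3,0,0],"rot":[0,0,0],"claw":12},{"slide":[0.3,0,0],"rot":[0,0,0],"claw":12}]' && python3 -m inch '[{"slide":[0.4,0,0],"rot":[0,0,0],"claw":12},{"slide":[0.4,0,0],"rot":[0,0,0],"claw":12},{"slide":[0.4,0,0],"rot":[0,0,0],"claw":12},{"slide":[0.4,0,0],"rot":[0,0,0],"claw":12},{"slide":[0.2,0,0],"rot":[0,0,0],"claw":12}]' && python3 -m inch '[{"slide":[0,0,-0.4],"rot":[0,0,0],"claw":12},{"slide":[0,0,-0.7],"rot":[0,0,0],"claw":12},{"slide":[0,0,-0.8],"rot":[0,0,0],"claw":12},{"slide":[0,0,-0.8],"rot":[0,0,0],"claw":12},{"slide":[0,0,-0.4],"rot":[0,0,0],"claw":12}]' && python3 -m inch '[{"slide":[0,0,0],"rot":[0,-0.9,0],"claw":12},{"slide":[0,0,0],"rot":[0,-1,0],"claw":12},{"slide":[0,0,0],"rot":[0,-1,0],"claw":12},{"slide":[0,0,0],"rot":[0,-1,0],"claw":12},{"slide":[0,0,0],"rot":[0,-1,0],"claw":12}]' && python3 -m inch '[{"slide":[0,0,0],"rot":[0,-0.93,0],"claw":12},{"slide":[0,0,0],"rot":[0,0,0],"claw":12},{"slide":[0,0,0],"rot":[0,0,0],"claw":12},{"slide":[0,0,0],"rot":[0,0,0],"claw":12},{"slide":[0,0,0],"rot":[0,0,0],"claw":12}]'
python3 -m inch '[{"slide":[0,0,0],"rot":[0,0,0],"claw":12},{"slide":[0,0,0],"rot":[0,0,0],"claw":12},{"slide":[0,0,0],"rot":[0,0,0],"claw":12},{"slide":[0,0,0],"rot":[0,0,0],"claw":12},{"slide":[0,0,0],"rot":[0,0,0],"claw":12}]'
python3 - <<'E'
from h import *
need([0,0,0]);a=shot('scene','s8')[1];b=shot('top','t8')[1]
cv2.imwrite('pics/c8.png',np.hstack([a[130:370,200:500],b[130:370,190:490]])[:,:,::-1])
E
```

```text
t: 18.93
position: [0.5372, 0.1603, 0.153]
tool_rot: [[0.811, 0.112, 0.574], [0.091, -0.994, 0.066], [0.577, -0.001, -0.816]]
contact_force: [8.1, -0.1, 4.0]
finger_gap: 0.0178
grasp_force: 40.0
t: 19.35
position: [0.5742, 0.1641, 0.1785]
tool_rot: [[0.815, 0.111, 0.569], [0.091, -0.994, 0.064], [0.572, 0.0, -0.82]]
contact_force: [0.2, -0.3, -2.4]
finger_gap: 0.0178
grasp_force: 40.0
t: 19.77
position: [0.634, 0.1708, 0.2208]
tool_rot: [[0.814, 0.111, 0.57], [0.091, -0.994, 0.064], [0.574, -0.0, -0.819]]
contact_force: [0.6, 0.1, -1.6]
finger_gap: 0.0175
grasp_force: 40.0
t: 20.18
position: [0.5609, 0.1627, 0.324]
tool_rot: [[0.813, 0.111, 0.571], [0.091, -0.994, 0.064], [0.575, -0.0, -0.818]]
contact_force: [0.9, 0.0, -0.1]
finger_gap: 0.0178
grasp_force: 40.0
t: 20.6
position: [0.5618, 0.1627, 0.3218]
tool_rot: [[0.99, 0.111, 0.092], [0.111, -0.994, 0.01], [0.092, 0.0, -0.996]]
contact_force: [-0.4, 1.0, -1.6]
finger_gap: 0.0175
grasp_force: 40.0
t: 21.02
position: [0.5617, 0.1628, 0.3216]
tool_rot: [[0.994, 0.112, 0.002], [0.112, -0.994, 0.0], [0.002, 0.0, -1.0]]
contact_force: [0.6, -0.2, -1.4]
finger_gap: 0.0176
grasp_force: 40.0
t: 21.43
position: [0.5623, 0.1629, 0.3217]
tool_rot: [[0.994, 0.111, 0.0], [0.111, -0.994, 0.0], [0.0, -0.0, -1.0]]
contact_force: [-0.3, -0.1, -1.1]
finger_gap: 0.0179
grasp_force: 40.0
t 21.43 pos [0.5623 0.1629 0.3217] yaw 6.4 need units [-14.43   2.48   8.04]
```

View pics/c8.png

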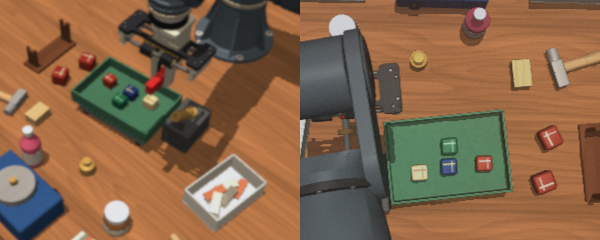

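The picture shows all four stones flat in the pan, the rod held up level and clear of everything, and the bystanders where they were. I'm handing the job in.

```bash
python3 -c "
from workcell import manip
print(manip.job_done())"
```

```text
the job is handed in; nothing more can be done
None
```

I handed the job in at about 21.5 s: the four stones lie in one layer with each third covered, the rod went home in the tube (advance stopped within about 1 mm of the computed depth and the push force rose), and it is now held level at about 0.34 m; the judge's verdict was not shown.

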